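Load the square brass block into the marking vice

TASK

At the storeroom's marking bench, take the square brass block and lower it, without dropping it, between the open jaws of the small blue vice, turned so that its flats are square to the jaw faces and about midway along the jaws. Leave it standing upright on the vice's bed, ready to be clamped and marked, and leave the dark steel block and the brass hex nut standing where they are.

Things in the scene. Friction and masses are not known exactly. Their poses are not given: they have to be found in the camera images.
- brass_block: Square brass block (valve body), 34 x 34 mm across the flats and 76 mm tall, about 0.5 kg, standing upright on the bench; a black round bore of 20 mm shows in its top. Origin: centre of its underside; z up along its length, x and y square to its four side flats (all four flats are alike, any may face a jaw).
- steel_block: Dark grey steel block of the same size and shape as the brass one (34 x 34 x 76 mm), standing upright. A bystander, leave it. Origin: centre of its underside, z up, x and y square to its flats.
- hex_nut: Long brass hexagonal coupling nut, 36 mm across flats, 76 mm tall, black 24 mm bore in its top, standing upright. A bystander, leave it. Origin: centre of its underside, z up.
- vice: Small blue vice with two steel jaws that do not move, fixed to the bench. Origin: on the bench under the middle of the slot, z up. Base 110 x 170 mm (x, y); its top, the bed, is at z = 20 mm. The slot, open at both ends, runs along x; jaw faces at y = +-23 mm, 90 mm long, jaw tops at z = 44 mm, inner top edges chamfered 6 mm. The rest is lower; a screw with a T handle sticks out to y = +137 mm.
Not all that is in view belongs to the job. Leave any purple or turquoise look-alike of the brass_block alone.

How it is judged:
By the outcome, as a careful person would: the job done as asked, in the order asked, and still so for the second after the job is handed in, with the robot touching nothing.
It also fails if it takes over 35 s, if anything falls off the work surface, if the arm or the gripper's body presses on something with over 40 N, if the wrist force passes 120 N, or if a joint passes its speed limit or range.

ROBOT

A 6-joint arm with a two-finger parallel gripper is mounted at the origin on the work surface. World frame = base frame: x ahead of the robot, y to its left, z up, the work surface at z = 0. Lengths are in mm, angles in rad, forces in N, time in s.
With the tool pointing down it reaches from about 400 to 925 mm from the base axis. Payload 12.5 kg.
Tool frame: the origin (TCP) lies midway between the tips of the shut fingers; the grasp point (between the pads) lies 19 mm behind it; z points along the fingers, y is the line along which they close (so a half turn about z gives the same grasp; the last joint's range is limited). The gripper opens to 95 mm and grips with 3 to 60 N. Pads are 20 mm wide; open, the fingers measure 119 mm over their backs; the gripper's body (75 mm by 180 mm) begins 59 mm behind the grasp point.
Start: joints at [-1.334, 0.491, 1.559, -0, 1.092, -0.106], TCP at [210.102, -588.646, 214.661] pointing down, gripper open.
Joint ranges: [-3.1, 3.1], [-0.84, 2.19], [0.05, 2.79], [-1.13, 4.28], [0.06, 2.93], [-2.69, 2.69]. Speed limits (rad/s): [2.22, 2.22, 2.79, 3.14, 3.14, 3.14].

INTERFACE

Orientations are given as [roll, pitch, yaw] about the fixed x, y, z axes, in that order (R = Rz(yaw) Ry(pitch) Rx(roll)).
In Python, from cell import env gives the robot as it stands.
- The arm moves only by the tool arm_command, never from a script. Its argument "targets" is a list of rows, each a list of 5 numbers: the shift along the tool's x, y, z in mm, then the turn about the tool's z in degrees, then the opening, from 0 (shut) to 1 (fully open). In form: [[tx, ty, tz, roll, fingers], ...]. A call has 1 to 5 rows; each row is the pose to reach, as a shift and turn from the pose commanded when the call began, along the tool's axes at that moment; what a row does not reach only later rows make up. A row lasts 1/10 s, in which the tool goes at most 50 mm and 8.59 degrees, less where a joint would pass 70% of its speed; a pose out of reach is approached as far as the arm can. A call with a gripper value outside its range is refused whole. The fingers move at their own pace and stop on an object; the grip force is fixed at half the most. Time passes only in rows, so rows that repeat a pose let the fingers close. It gives the time, the measured TCP pose, the force, the opening and the grip force at its end, in the units of the state.
- env.state(): the state, without advancing time (a new reading comes with each control period).
- env.read_camera(name): name is "scene" or "top" or "wrist"; returns a dict with "frame" (384x512x3 uint8, red, green, blue), "vertical_fov" (degrees; the focal length in pixels is half the picture's height over the tangent of half this angle, whatever the lens; pixels are square), "cx", "cy" (the principal point, pixels), "world_from_camera" (4x4, takes a point from camera to world coordinates); the wrist camera has in their place "hand_eye" (4x4, takes a point from camera to tool coordinates, whose origin is the TCP and whose axes are the flange's). Camera axes: x right, y down, z forward; pixel columns grow to the right and rows downward; lengths in mm; the calibration is good to about 2 mm. A picture is of the moment at which its call begins: read the wrist's pose just before it. There is no depth.
- env.job_done(): hands the job in; it is judged then, once.
The state is a dict: "t": time; "joints": joint angles; "qvel": joint speeds; "tau": joint torques, N m; "eef_pos": TCP position; "tcp_rot": TCP orientation; "ft_force": force on the tool from outside, world axes, zero at the start; "moment": the same for the moment, N m; "opening": opening from 0.0 (shut) to 1.0 (fully open); "grip_force": force on a finger pad.
Only numpy, scipy, OpenCV 4.12 (cv2) and the standard library are available. Lean on these libraries where they do the work, as an engineer would, in place of code of your own. Each camera call takes 0.05 s, during which the arm holds its last target. There are 200 camera calls.

## Working session

There is one attempt and no reset: what is moved stays moved. The work goes in short steps, Python scripts to look and compute and a tool call to move; the robot and the scene stay as the last step left them, time stands still between calls to the robot, and variables do not carry over. Pictures are saved under pics/ and viewed, at most 10 in all, crops included, and the job is handed in when it is done.

Besides the shell and the picture viewer there is one more tool, called by a JSON object that holds its "op" and its "data". arm_command: Moves the arm, as the interface text tells. Its arguments: {"type":"object","properties":{"targets":{"type":"array","items":{"type":"array","items":{"type":"number"}}}},"required":["targets"]}

```bash
ls; mkdir -p pics; cat > h.py <<'E'
import numpy as np, cv2, pickle
from cell import env
def snap(n,f):
    s=env.state(); c=env.read_camera(n); pickle.dump((s,c),open(f'pics/{f}.pkl','wb'))
    cv2.imwrite(f'pics/{f}.png',c['frame'][:,:,::-1]); return s,c
def load(f): return pickle.load(open(f'pics/{f}.pkl','rb'))
E
python3 - <<'E'
from h import *
ims=[]
for n in ['scene','top','wrist']:
    s,c=snap(n,n+'0'); ims.append(c['frame'][:,:,::-1])
    print(n,{k:v for k,v in c.items() if k!='frame'})
print(s)
cv2.imwrite('pics/top0b.png',cv2.resize(ims[1],(800,600),interpolation=cv2.INTER_CUBIC))
E
```

```text
pics
scene {'vertical_fov': 54.029563237036825, 'cx': 254.2306602993387, 'cy': 187.3397493292879, 'world_from_camera': array([[ 2.99805932e-01,  7.49690098e-01, -5.89984034e-01,
         1.02503401e+03],
       [ 9.53812802e-01, -2.47810388e-01,  1.69797379e-01,
        -1.55103831e+02],
       [-1.89087585e-02, -6.13640587e-01, -7.89359037e-01,
         6.27069185e+02],
       [ 0.00000000e+00,  0.00000000e+00,  0.00000000e+00,
         1.00000000e+00]])}
top {'vertical_fov': 50.07630884342366, 'cx': 256.87490982128753, 'cy': 194.9471374767122, 'world_from_camera': array([[ 3.82505845e-02, -9.78158680e-01,  2.04309789e-01,
         3.92602309e+02],
       [-9.99261176e-01, -3.66768504e-02,  1.14852281e-02,
        -4.99604113e+00],
       [-3.74093594e-03, -2.04598157e-01, -9.78838904e-01,
         8.19331493e+02],
       [ 0.00000000e+00,  0.00000000e+00,  0.00000000e+00,
         1.00000000e+00]])}
wrist {'vertical_fov': 71.93025425371886, 'cx': 250.41345168504608, 'cy': 186.80487463921463, 'hand_eye': array([[ 5.06107972e-04, -9.59476020e-01, -2.81789835e-01,
         8.12093102e
[... 232 characters left out ...]
0,
         1.00000000e+00]])}
{'t': 0.1, 'joints': array([-1.33359163e+00,  4.91491471e-01,  1.55940258e+00,  2.16571097e-05,
        1.09171063e+00, -1.05635247e-01]), 'qvel': array([ 0.00013229, -0.00269429, -0.00300226,  0.00074553,  0.0017497 ,
        0.00014275]), 'tau': array([ 2.26521872e-03, -6.13621759e+01, -2.58606559e+01,  6.93851640e-02,
        4.70110180e-02, -5.36995617e-05]), 'eef_pos': array([ 210.05455944, -588.40617613,  214.12019335]), 'tcp_rot': array([-3.14058829e+00, -1.25809098e-04,  3.42829889e-01]), 'ft_force': array([-0.56524305,  0.25103377,  0.40365048]), 'moment': array([ 0.020948  , -0.01380671, -0.00138093]), 'grip_force': 0.0, 'opening': 1.0014304070929874}
```

View pics/top0b.png

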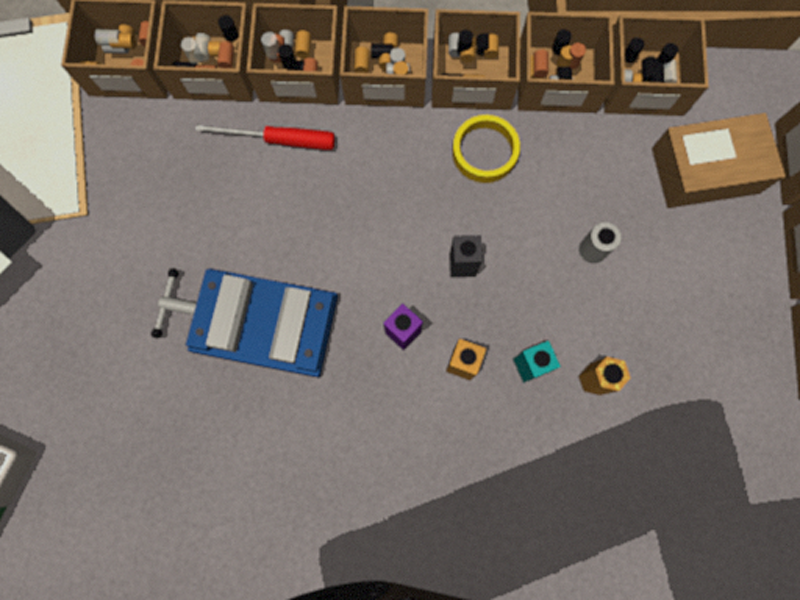

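View pics/scene0.png

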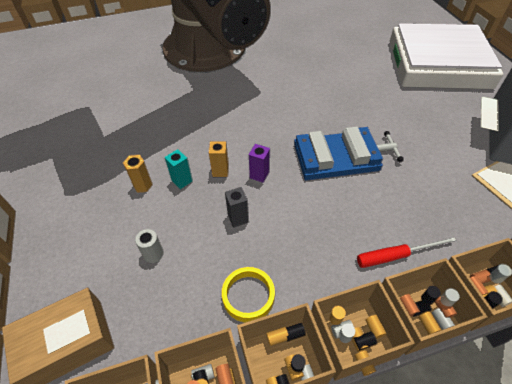

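The top view (800x600) shows the brass block at (467,357) and the vice at (262,322). Also visible are purple at (403,325), turquoise at (538,360), the hex nut at (610,374) and steel at (467,255). I'll enlarge the block and the vice.

```bash
python3 - <<'E'
from h import *
s,c=load('top0'); f=c['frame'][:,:,::-1]
a=cv2.resize(f[165:245,110:220],None,fx=7,fy=7,interpolation=cv2.INTER_CUBIC)
b=cv2.resize(f[205:255,270:370],None,fx=8,fy=8,interpolation=cv2.INTER_CUBIC)
cv2.imwrite('pics/viceC.png',a);cv2.imwrite('pics/blkC.png',b)
E
```

```text
(no output)
```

View pics/viceC.png

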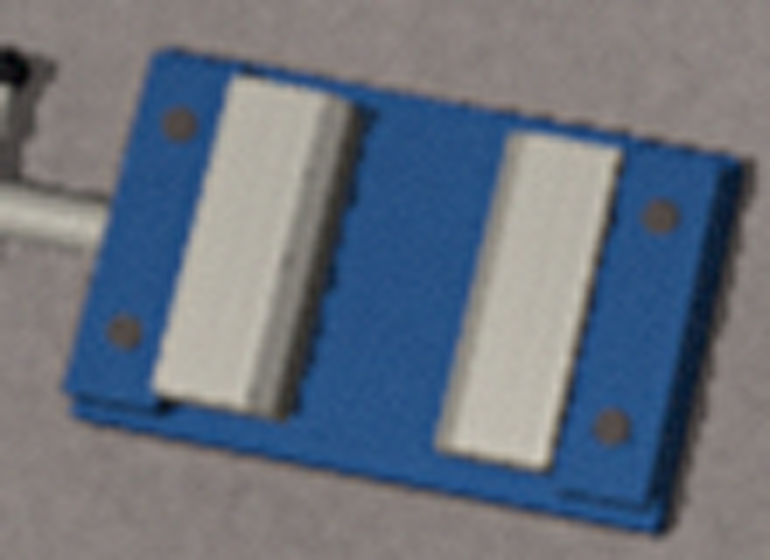

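View pics/blkC.png

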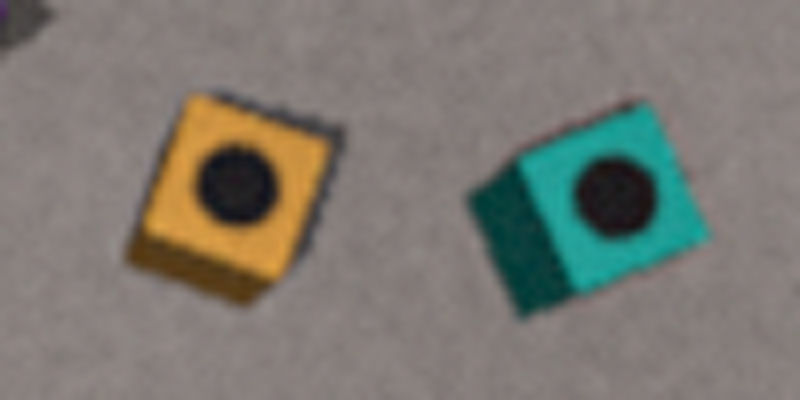

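The vice crop shows the left jaw's outer top edge from (235,75) to (153,390), and the right jaw's from (622,150) to (550,468). The brass block's top corners in its crop are (193,95), (333,140), (280,280) and (143,232).

```bash
cat >> h.py <<'E'
from scipy.spatial.transform import Rotation as Ro
def w_from_c(s,c):
    if 'world_from_camera' in c: return c['world_from_camera']
    T=np.eye(4);T[:3,:3]=Ro.from_euler('xyz',s['tcp_rot']).as_matrix();T[:3,3]=s['eef_pos'];return T@c['hand_eye']
def ray(s,c,uv,z):
    W=w_from_c(s,c);f=c['frame'].shape[0]/2/np.tan(np.radians(c['vertical_fov']/2))
    uv=np.atleast_2d(uv).astype(float)
    d=np.c_[(uv[:,0]-c['cx'])/f,(uv[:,1]-c['cy'])/f,np.ones(len(uv))]@W[:3,:3].T
    return (W[:3,3]+d*((z-W[2,3])/d[:,2])[:,None])[:,:2]
def ang(v): return np.degrees(np.arctan2(v[1],v[0]))
E
python3 - <<'E'
from h import *
s,c=load('top0')
b=np.array([[193,95],[333,140],[280,280],[143,232]])/8+[270-.44,205-.44]
p=ray(s,c,b,76);print('blk',p,p.mean(0),[ (np.linalg.norm(p[i]-p[i-1]),ang(p[i]-p[i-1])) for i in range(4)])
v=np.array([[235,75],[153,390],[550,468],[622,150],[325,92],[245,410],[515,135],[440,450]])/7+[110-.43,165-.43]
q=ray(s,c,v,44);print('vice',q,q[:4].mean(0),q[4:].mean(0))
for i,j in [(0,1),(3,2),(4,5),(6,7),(1,2),(0,3),(5,7),(4,6)]: print(i,j,np.linalg.norm(q[j]-q[i]),ang(q[j]-q[i]))
print('turq/purple',ray(s,c,[[540/1.5625,358/1.5625],[403/1.5625,323/1.5625],[613/1.5625,374/1.5625]],76))
E
```

```text
blk [[510.19864241 -65.01226686]
 [501.04517029 -97.06222696]
 [468.7398066  -85.47151127]
 [478.42430907 -54.32768308]] [489.60198209 -75.46842204] [(np.float64(33.52265786026522), np.float64(-18.585970423509227)), (np.float64(33.33145651988498), np.float64(-105.93934764178317)), (np.float64(34.321730917426684), np.float64(160.26271873150327)), (np.float64(32.614837451400476), np.float64(72.72636632321263))]
vice [[585.24558757 227.06976872]
 [496.21294893 240.9984973 ]
 [479.05479391 131.43693041]
 [567.88731656 117.91083862]
 [581.31639323 201.5778737 ]
 [491.69290884 215.44007125]
 [571.03569611 147.83820842]
 [482.80751899 161.58137284]] [532.10016174 179.35400876] [531.71312929 181.60938155]
0 1 90.11559366667429 171.10842382248146
3 2 89.85639786946575 171.34235262575953
4 5 90.68919161353627 171.20764877334102
6 7 89.29213742124684 171.14627731445844
1 2 110.89697571712186 -98.90064902119917
0 3 110.53045550645027 -99.03542705789431
5 7 54.58671584902513 -99.36804355872619
4 6 54.71420618148791 -100.83014692027079
turq/purple [[ 490.48659865 -159.57925339]
 [ 525.75488254    0.96292918]
 [ 475.09727342 -243.65035004]]
```

```bash
cat >> h.py <<'E'
def go(x,y,z,yaw):
    s=env.state();R=Ro.from_euler('xyz',s['tcp_rot']).as_matrix();R0=Ro.from_euler('xyz',[np.pi,0,s['tcp_rot'][2]]).as_matrix()
    d=R0.T@(np.array([x,y,z])-s['eef_pos']);y0=np.degrees(s['tcp_rot'][2])
    print('shift',d.round(1),'roll',round(-(yaw-y0),2),'| t',round(s['t'],2),'pos',s['eef_pos'].round(1),'rpy',np.degrees(s['tcp_rot']).round(2),'F',s['ft_force'].round(1),'op',round(s['opening'],3),'gf',round(s['grip_force'],1))
E
python3 -c "
from h import *
go(490,-75,180,72.1)"
```

```text
shift [ 436.2 -389.5   34.2] roll -52.46 | t 0.15 pos [ 210.1 -588.4  214.2] rpy [-1.7995e+02 -1.0000e-02  1.9640e+01] F [0.4 0.5 0.2] op 1.001 gf 0.0
```

{"op": "arm_command", "data": {"targets": [[36,-32,3,-8,1],[73,-65,6,-16,1],[109,-97,9,-24,1],[146,-130,12,-32,1],[182,-162,14,-40,1]]}}

```text
t: 0.65
eef_pos: [327.5, -373.0, 200.4]
tcp_rot: [-3.141, -0.0, 1.046]
ft_force: [0.6, 0.1, 0.8]
opening: 1.001
grip_force: 0.0
```

```bash
python3 -c "
from h import *
go(490,-75,180,72.1)"
```

```text
shift [339.3  -8.6  20.4] roll -12.15 | t 0.65 pos [ 327.5 -373.   200.4] rpy [-1.7999e+02 -1.0000e-02  5.9950e+01] F [0.6 0.1 0.8] op 1.001 gf 0.0
```

{"op": "arm_command", "data": {"targets": [[48,-1,3,-6,1],[96,-2,6,-12,1],[144,-3,9,-12,1],[192,-5,12,-12,1],[240,-6,15,-12,1]]}}

```text
t: 1.15
eef_pos: [443.7, -162.9, 185.6]
tcp_rot: [3.141, 0.0, 1.25]
ft_force: [0.1, -0.1, -0.0]
opening: 1.0
grip_force: 0.0
```

```bash
python3 -c "
from h import *
go(490,-75,180,72.1)"
```

```text
shift [98.  16.2  5.6] roll -0.47 | t 1.15 pos [ 443.7 -162.9  185.6] rpy [1.7999e+02 1.0000e-02 7.1630e+01] F [ 0.1 -0.1 -0. ] op 1.0 gf 0.0
```

{"op": "arm_command", "data": {"targets": [[48,8,3,0,1],[98,16,6,-0.5,1],[98,16,6,-0.5,1],[98,16,6,-0.5,1]]}}

```text
t: 1.55
eef_pos: [489.3, -75.8, 179.3]
tcp_rot: [-3.141, 0.0, 1.262]
ft_force: [0.1, -0.5, -0.2]
opening: 1.0
grip_force: 0.0
```

```bash
python3 -c "
from h import *
s,c=snap('wrist','w1')
go(490,-75,180,72.1)
cv2.imwrite('pics/w1b.png',cv2.resize(c['frame'][:,:,::-1],(800,600),interpolation=cv2.INTER_CUBIC))"
```

```text
shift [ 2.   0.4 -0.5] roll 0.09 | t 1.6 pos [489.  -76.8 179.5] rpy [-1.7997e+02  2.0000e-02  7.2190e+01] F [ 0.3 -0.7 -0.4] op 1.003 gf 0.0
```

View pics/w1b.png

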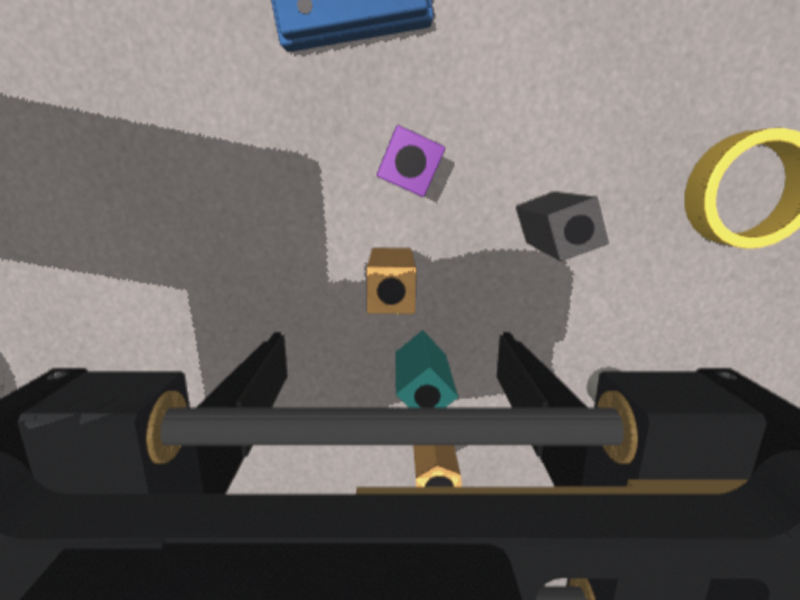

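The wrist view shows the brass block's top, with corners near (366,266), (417,266), (415,313) and (367,314) and the bore at (391,291). It lies square to the fingers, which are at columns 280 and 505.

```bash
python3 - <<'E'
from h import *
s,c=load('w1'); k=1.5625
p=ray(s,c,np.array([[366,266],[417,266],[415,313],[367,314],[391,291]])/k-.18,76)
print(p,p[:4].mean(0),[(np.linalg.norm(p[i]-p[i-1]),ang(p[i]-p[i-1])) for i in range(4)])
E
```

```text
[[479.61050561 -53.61170479]
 [512.63493387 -64.12910462]
 [501.59825651 -96.07918595]
 [469.22380936 -86.55086823]
 [490.42237222 -75.62477858]] [490.76687634 -75.0927159 ] [(np.float64(24.5249235944078), np.float64(116.15826770504393)), (np.float64(34.65874436382611), np.float64(-17.665290152693913)), (np.float64(33.8026026178286), np.float64(-109.05670565476117)), (np.float64(33.747498681156586), np.float64(163.60000040500984))]
```

{"op": "arm_command", "data": {"targets": [[2,1,45,0,1],[2,1,90,0,1],[2,1,125,0,1],[2,1,143,0,1],[2,1,143,0,1]]}}

```text
t: 2.1
eef_pos: [489.3, -76.5, 34.7]
tcp_rot: [-3.137, 0.0, 1.257]
ft_force: [-0.6, 0.1, 0.5]
opening: 1.0
grip_force: 0.0
```

{"op": "arm_command", "data": {"targets": [[0,0,0,0,0],[0,0,0,0,0],[0,0,0,0,0],[0,0,0,0,0],[0,0,0,0,0]]}}

```text
t: 2.6
eef_pos: [491.0, -75.3, 37.2]
tcp_rot: [3.141, 0.0, 1.259]
ft_force: [0.3, 1.1, 0.4]
opening: 0.633
grip_force: 0.0
```

{"op": "arm_command", "data": {"targets": [[0,0,0,0,0],[0,0,0,0,0],[0,0,0,0,0],[0,0,0,0,0],[0,0,0,0,0]]}}

```text
t: 3.1
eef_pos: [490.3, -75.0, 36.6]
tcp_rot: [-3.14, 0.0, 1.259]
ft_force: [-3.6, 2.0, 3.6]
opening: 0.356
grip_force: 30.0
```

{"op": "arm_command", "data": {"targets": [[0,0,-15,0,0],[0,0,-50,0,0],[0,0,-90,0,0],[0,0,-120,0,0],[0,0,-120,0,0]]}}

```text
t: 3.6
eef_pos: [492.2, -75.6, 159.5]
tcp_rot: [3.136, -0.0, 1.259]
ft_force: [0.6, -0.1, -6.8]
opening: 0.359
grip_force: 30.0
```

```bash
python3 -c "
from h import *
go(532,180.5,156,81.2)"
```

```text
shift [255.9 -40.7   3.5] roll -9.05 | t 3.6 pos [492.2 -75.6 159.5] rpy [179.65  -0.    72.15] F [ 0.6 -0.1 -6.8] op 0.359 gf 30.0
```

{"op": "arm_command", "data": {"targets": [[35,-6,2,-2,0],[75,-12,3,-5,0],[115,-18,3,-9,0],[150,-24,3,-9,0],[170,-27,3,-9,0]]}}

```text
t: 4.1
eef_pos: [516.6, 97.2, 151.5]
tcp_rot: [-3.139, 0.0, 1.418]
ft_force: [0.5, -1.5, -6.5]
opening: 0.354
grip_force: 30.0
```

{"op": "arm_command", "data": {"targets": [[0,0,0,0,0],[0,0,0,0,0],[0,0,0,0,0]]}}

```text
t: 4.4
eef_pos: [516.8, 94.2, 152.6]
tcp_rot: [-3.14, 0.001, 1.416]
ft_force: [0.4, -1.2, -6.2]
opening: 0.354
grip_force: 30.0
```

```bash
python3 -c "
from h import *
s,c=snap('wrist','w2')
go(532,180.5,156,81.2)
cv2.imwrite('pics/w2b.png',cv2.resize(c['frame'][:,:,::-1],(800,600),interpolation=cv2.INTER_CUBIC))"
```

```text
shift [87.7  1.5 -3.1] roll -0.11 | t 4.45 pos [517.   94.  152.9] rpy [-1.7994e+02  2.0000e-02  8.1090e+01] F [-0.1  0.4 -6.7] op 0.353 gf 30.0
```

View pics/w2b.png

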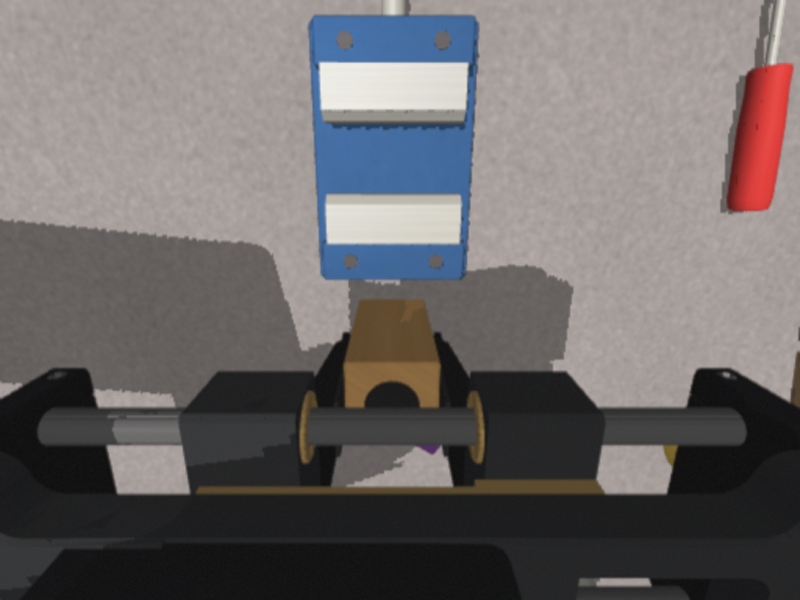

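The wrist view shows the far jaw's top face at (319,63), (468,63), (467,109) and (322,110), and the near jaw's outer edge from (326,244) to (461,243). The held block is square to them, with its front bottom edge from (358,300) to (424,300) and its front top edge from (345,360) to (439,361).

```bash
python3 - <<'E'
from h import *
s,c=load('w2'); k=1.5625
q=ray(s,c,np.array([[319,63],[468,63],[461,243],[326,244],[322,110],[467,109],[461,204],[326,204]])/k-.18,44)
print(q[:4].mean(0),q[4:].mean(0))
for i,j in [(0,1),(3,2),(4,5),(7,6),(0,3),(1,2),(4,7),(5,6)]: print(i,j,np.linalg.norm(q[j]-q[i]),ang(q[j]-q[i]))
zb=s['eef_pos'][2]-36.6
for uv,z in (([[358,300],[424,300]],zb),([[345,360],[439,361]],zb+76)):
    p=ray(s,c,np.array(uv)/k-.18,z); a=np.radians(81.1)
    print(p,np.linalg.norm(p[1]-p[0]),ang(p[1]-p[0]),'centre',p.mean(0)-17*np.array([np.cos(a),np.sin(a)]))
E
```

```text
[532.85292825 180.3388104 ] [533.19303045 180.48931839]
0 1 90.3571646757246 -8.879183385401909
3 2 92.0396683062698 -8.423003353750392
4 5 90.50813467984487 -8.50794097610514
7 6 89.60186202246746 -8.857452796344788
0 3 110.6524966401487 -99.23028828666413
1 2 109.92218395931029 -98.35714485365588
4 7 57.58126210647005 -98.94308909171387
5 6 58.14174618941099 -99.83373762560397
[[503.02679692 111.25797616]
 [537.38884176 105.91379384]] 34.77514069331191 -8.840146407438432 centre [517.57774277  91.79056728]
[[504.83235137 112.98434927]
 [537.22138478 107.56670298]] 32.839006944919404 -9.495837221736366 centre [518.39679151  93.48020841]
```

{"op": "arm_command", "data": {"targets": [[35,0,0,0,0],[70,1,0,0,0],[88.5,1.5,0,0,0],[88.5,1.5,0,0,0],[88.5,1.5,0,0,0]]}}

```text
t: 4.95
eef_pos: [532.2, 181.5, 153.3]
tcp_rot: [-3.141, 0.0, 1.416]
ft_force: [0.2, -0.3, -5.8]
opening: 0.356
grip_force: 30.0
```

{"op": "arm_command", "data": {"targets": [[0,0,20,0,0],[0,0,45,0,0],[0,0,55,0,0],[0,0,55,0,0],[0,0,55,0,0]]}}

```text
t: 5.45
eef_pos: [532.8, 181.6, 99.2]
tcp_rot: [3.141, -0.0, 1.415]
ft_force: [-0.7, 1.0, -5.7]
opening: 0.354
grip_force: 30.0
```

```bash
python3 -c "
from h import *
s,c=snap('wrist','w3')
go(532.5,181,56.6,81.2)
cv2.imwrite('pics/w3b.png',cv2.resize(c['frame'][100:300,150:350,::-1],(600,600),interpolation=cv2.INTER_CUBIC))"
```

```text
shift [-0.9 -0.3 43. ] roll -0.09 | t 5.5 pos [532.9 181.8  99.6] rpy [ 1.7993e+02 -2.0000e-02  8.1110e+01] F [ 0.7  0.1 -6.5] op 0.36 gf 30.0
```

View pics/w3b.png

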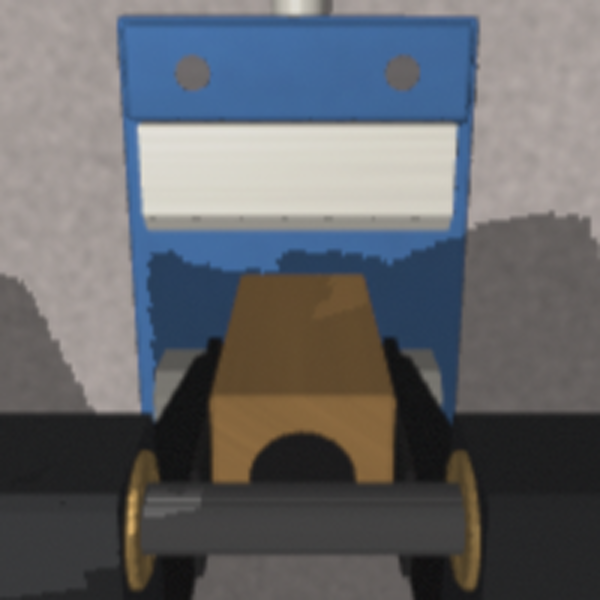

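The view shows the block's front bottom edge from (240,275) to (365,275). The far jaw's inner top edge runs from (143,215) to (458,215), and its chamfer ends at row 231.

```bash
python3 - <<'E'
from h import *
s,c=load('w3')
f=lambda uv,z: ray(s,c,np.array(uv)/3+[150-.33,100-.33],z)
a=np.radians(81.2);n=np.array([np.cos(a),np.sin(a)]);t=np.array([n[1],-n[0]])
j=f([[143,215],[458,215]],44);j2=f([[147,231],[452,231]],38);b=f([[240,275],[365,275]],s['eef_pos'][2]-36.6)
o=f([[138,124],[458,124]],44)
for p in (j,j2,o,b): print((p@n).round(1),(p@t).round(1),p.mean(0)@t)
print('vice y from j,j2,o',j.mean(0)@n-29,j2.mean(0)@n-23,o.mean(0)@n-55.2,'block y',b.mean(0)@n-17)
E
```

```text
[288.8 288.7] [453.8 545.9] 499.8171058454527
[282.5 282.4] [453.5 545.5] 499.49601486492844
[315.2 315.1] [453.9 544.4] 499.1582989857614
[276.2 276.2] [483.2 517.5] 500.3579792243031
vice y from j,j2,o 259.75866347941206 259.4225836499038 259.9462646447245 block y 259.2051146460685
```

{"op": "arm_command", "data": {"targets": [[0,0,15,0,0],[0,0,28,0,0],[0,0,36,0,0],[0,0,39,0,0],[0,0,39,0,0]]}}

```text
t: 6.0
eef_pos: [532.3, 182.1, 59.4]
tcp_rot: [-3.141, 0.0, 1.416]
ft_force: [0.8, 0.5, -6.4]
opening: 0.357
grip_force: 30.0
```

{"op": "arm_command", "data": {"targets": [[0,0,1,0,0],[0,0,2,0,0],[0,0,2,0,0]]}}

```text
t: 6.3
eef_pos: [532.4, 182.1, 57.8]
tcp_rot: [3.141, -0.0, 1.416]
ft_force: [-0.1, 0.6, -6.6]
opening: 0.356
grip_force: 30.0
```

{"op": "arm_command", "data": {"targets": [[0,0,0.5,0,0],[0,0,1,0,0],[0,0,1,0,0]]}}

```text
t: 6.6
eef_pos: [532.4, 182.1, 56.6]
tcp_rot: [3.141, 0.0, 1.416]
ft_force: [-0.7, 0.3, -5.9]
opening: 0.355
grip_force: 30.0
```

{"op": "arm_command", "data": {"targets": [[0,0,0.5,0,0],[0,0,0.5,0,0]]}}

```text
t: 6.8
eef_pos: [532.4, 182.1, 56.6]
tcp_rot: [3.141, -0.0, 1.416]
ft_force: [-2.9, -0.7, 1.9]
opening: 0.357
grip_force: 30.0
```

The force went from -6 to +2 N, so the block is on the bed. Releasing now.

{"op": "arm_command", "data": {"targets": [[0,0,0,0,0.75],[0,0,0,0,0.75],[0,0,0,0,0.75],[0,0,0,0,0.75],[0,0,0,0,0.75]]}}

```text
t: 7.3
eef_pos: [532.4, 182.1, 56.1]
tcp_rot: [3.141, 0.0, 1.416]
ft_force: [-0.1, -0.9, -0.7]
opening: 0.713
grip_force: 0.0
```

{"op": "arm_command", "data": {"targets": [[0,0,0,0,0.75],[0,0,-10,0,0.75],[0,0,-45,0,0.75],[0,0,-90,0,0.75],[0,0,-130,0,0.75]]}}

```text
t: 7.8
eef_pos: [532.2, 182.1, 188.6]
tcp_rot: [3.141, -0.0, 1.416]
ft_force: [0.5, -1.3, -0.4]
opening: 0.749
grip_force: 0.0
```

{"op": "arm_command", "data": {"targets": [[-40,0,0,0,0.75],[-80,0,0,0,0.75],[-110,0,0,0,0.75],[-110,0,0,0,0.75]]}}

```text
t: 8.2
eef_pos: [515.0, 70.8, 187.1]
tcp_rot: [3.141, 0.0, 1.413]
ft_force: [0.1, 0.2, 0.0]
opening: 0.753
grip_force: 0.0
```

```bash
python3 -c "
from h import *
s,c=snap('wrist','w4');_,d=snap('top','t4')
go(532.5,181,56.6,81.2)
a=cv2.resize(c['frame'][0:192,100:356,::-1],(533,400),interpolation=cv2.INTER_CUBIC)
b=cv2.resize(d['frame'][150:250,100:420,::-1],(533,167),interpolation=cv2.INTER_CUBIC)
cv2.imwrite('pics/w4b.png',np.vstack([a,b]))"
```

```text
shift [109.3  -0.  130.2] roll -0.15 | t 8.3 pos [515.5  73.1 186.8] rpy [ 1.7995e+02 -1.0000e-02  8.1050e+01] F [-0.5 -0.1  0. ] op 0.75 gf 0.0
```

View pics/w4b.png

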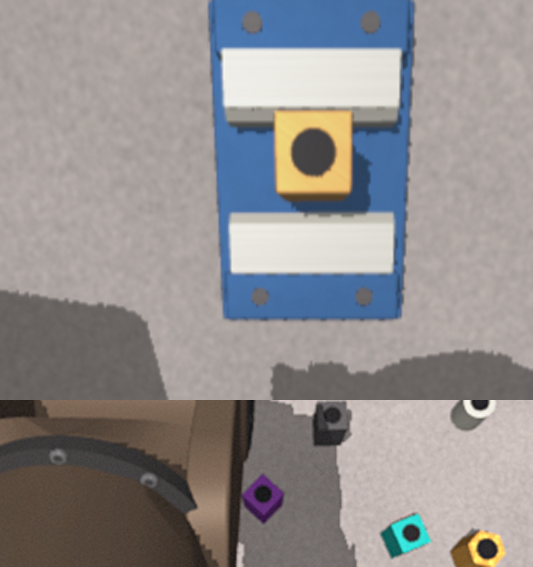

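The brass block stands upright at (313,152), square to the jaws and midway along them. The steel block, the nut and the look-alikes are where they were.

```bash
python3 -c "
from h import *
print(env.job_done())"
```

```text
the job is handed in; nothing more can be done
None
```

The brass block stands upright on the vice bed between the jaws, square to them and midway along; the steel block and hex nut were not touched, and the job was handed in at about 8.3 s.

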